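Put away the washed play-kitchen things

TASK

Put two of the washed toys from the drainer of the play kitchen away: slide the wooden chopping board all the way down into the close-fitting red sleeve, and hang the blue fish slice by its loop on the hook arm, where the yellow skimmer already hangs. Leave the skimmer hanging where it is, and do not knock or shift the muffin tray in the drainer, the green pepper mill or the grey pan. Let go of both toys at the end, with everything still.

Things in the scene. Friction and masses are not known exactly. Their poses are not given: they have to be found in the camera images.
- board_center (a point): Wooden toy chopping board, one flat piece 12 mm thick (its x), standing upright; 147 mm tall in all: lower part 90 mm wide (its y) and 95 mm tall, and above that a middle handle 36 mm wide and 52 mm tall. The point is the middle of the board, 73.5 mm above its lower edge. z up. It starts in one of three slots of the drainer. 90 to 180 g.
- slice_loop (a point): Blue plastic toy fish slice, one flat piece 12 mm thick (its x), standing upright; 150 mm tall. From below: blade 70 mm wide (its y) and 60 mm tall; shaft 16 mm wide, 40 mm long; at the top a rectangular loop, outside 44 mm wide and 50 mm tall, with a hole right through along x, 28 mm wide and 34 mm tall, rims 8 mm. The point is the centre of the hole, 125 mm above the lower edge. z up. It starts in one of three slots of the drainer. 40 to 85 g.
- drainer: White drip tray 170 mm (x) by 124 mm (y) with steel wire hoops, fixed to the table. Three upright slots at x = -50, 0 and +50 mm, each 14.4 mm wide between hoops 48.5 mm high that run along y. Origin: centre of its underside on the table; the slots' floor is 8 mm up. In the slots, in any order, stand board, fish slice and muffin tray, their widths along the slot, within a few degrees of upright.
- sleeve: Red plastic sleeve, fixed to the table: a block 44 mm (x) by 122 mm (y), 75 mm tall, with one slot from the top, 14.8 mm (x) by 92.8 mm (y), 65 mm deep (slot floor 10 mm above the table), with square mouth edges. Origin: centre of its underside. The board fits in either way round; fully home its middle is 83.5 mm above the table and its handle and 30 mm of its lower part stay out.
- hook: Hook stand, fixed to the table. Origin on the table under the middle of the arm. Round steel arm 10 mm thick, its axis 200 mm above the table, runs from a post (16 mm thick, 210 mm tall, at x = +60 mm) along the stand's -x to x = -55 mm, where it turns up into a tip that reaches x = -67 mm and 215 mm above the table. Wooden foot 150 by 90 mm, 12 mm thick. A hanging toy's hole centre is about 188 mm above the table.
- skimmer_loop (a point): Yellow toy skimmer hanging on the hook arm near the post, at x about +19 to +31 mm of the stand; same loop, shaft and 12 mm thickness (its x) as the fish slice, and below a round disc 60 mm wide. The point is the centre of its loop's hole; its lower end is 125 mm below.
- muffin_tray_center (a point): Grey-green toy muffin tray in the drainer, upright, 10 mm thick (its x), 92 mm wide, 105 mm tall. The point is its middle, half-way up. Stays where it is.
- mill_center (a point): Green toy pepper mill standing loose near the sleeve, 42 mm wide, 118 mm tall. The point is its middle, half-way up.
- pan_center (a point): Grey toy pan standing loose near the sleeve, 84 mm wide (about 130 mm over its two side handles), 45 mm tall. The point is its middle, half-way up.
Mind the look-alikes: they are no part of the job. There is more than one size of the part that bears skimmer_loop; the job needs the middle-sized.

How it is judged:
By the outcome, as a careful person would: the job done as asked, in the order asked, and still so for the second after the job is handed in, with the robot touching nothing.
It also fails if it takes over 72 s, if anything falls off the work surface, if the arm or the gripper's body presses on something with over 40 N, if the wrist force passes 120 N, or if a joint passes its speed limit or range.

ROBOT

A 7-joint arm with a two-finger parallel gripper is mounted at the origin on the work surface. World frame = base frame: x ahead of the robot, y to its left, z up, the work surface at z = 0. Lengths are in m, angles in rad, forces in N, time in s.
With the tool pointing down it reaches from about 0.375 to 0.925 m from the base axis. Payload 3.1 kg.
Tool frame: the origin (TCP) lies between the finger pads; the fingertips stand 19 mm ahead of it and the grasp point (between the pads) is the TCP; z points along the fingers, y is the line along which they close (so a half turn about z gives the same grasp; the last joint's range is limited). The gripper opens to 85 mm and grips with 20 to 120 N. Pads are 22 mm wide; open, the fingers measure 114 mm over their backs; the gripper's body (76 mm by 85 mm) begins 54 mm behind the grasp point. The pads swing forward as they close: fully open they stand 13 mm farther back than shut.
Start: joints at [-1.348, 0.383, 0.044, 1.598, -0.018, 1.161, -0.05], TCP at [0.205, 0.617, 0.25] pointing down, gripper open.
Joint ranges: [-2.61, 2.61], [-0.41, 2.15], [-1.48, 1.57], [0, 2.5], [-1.57, 4.71], [0.05, 1.97], [-2.85, 2.85]. Speed limits (rad/s): [2.79, 2.79, 3.14, 3.14, 3.14, 3.14, 3.14].

INTERFACE

Orientations are given as a unit quaternion [x, y, z, w].
In Python, from bench import move_ptp, movel, move_j, move_gripper, pause, inverse_kinematics, read_camera, camera_params, MotionError, sign_off, look_for, tip_of, read_time_s, read_qpos, read_joint_vel, read_effort, read_eef_pos, read_tcp_rot, read_ft_force, read_ft_torque, read_finger_gap, read_grasp_force gives the robot as it stands. Calls block until the motion is done:
- move_ptp(position, orientation): joint-space move of the TCP to a pose.
- movel(position, orientation=None, speed=0.15): straight line of the TCP; orientation=None keeps the orientation; speed is the mean speed in m/s.
- move_j(angles): joint-space move.
- move_gripper(opening, effort=None): finger opening in m; effort is the grip in N (None keeps the last); returns when the fingers have stopped.
- pause(seconds).
- inverse_kinematics(position, orientation): joint angles nearest the present ones, or None.
- read_camera(name): name is "scene" or "side" or "wrist"; returns the picture (400x640x3 uint8, red, green, blue); there is no depth.
- camera_params(name): a dict with "K" (3x3 intrinsics, pixels), "dist_coeffs" ([k1, k2, p1, p2, k3] as OpenCV has them; the pictures are not rectified), "camera_from_world" (4x4, takes a point from world to camera coordinates). Camera axes: x right, y down, z forward; pixel columns grow to the right and rows downward; lengths in m; the calibration is good to about 2 mm. A picture is of the moment at which its call begins: read the wrist's pose just before it. camera_params takes no time and is no camera call; for the wrist camera it gives the pose at the moment of the call.
A pose or a line that the arm cannot do raises MotionError and nothing moves.
- sign_off(): hands the job in; it is judged then, once.
Trained networks look in the newest picture that a camera, given by its name, has taken for a name from the list of things; names that differ only in an ending like _2 or _b are one class to them, and where a whole thing is asked for, a point or a joint stands for the part that bears it (a point fixed in the world has none). Each returns a list of dicts, best first, with "confidence" (0 to 1); they miss things now and then, are a little off and sometimes report something else, mostly with a low value. They report only what shows in the picture. A call takes as long as a camera call. They do not tell look-alikes from the thing itself.
- look_for(camera, name): "at" ([column, row] in pixels, amid what is visible of it).
- tip_of(camera, name): "at" ([column, row] in pixels: a listed point, or the origin of a listed thing).
Readings, each from a call of its own:
- read_time_s(): time.
- read_qpos(): joint angles.
- read_joint_vel(): joint speeds.
- read_effort(): joint torques, N m.
- read_eef_pos(): TCP position.
- read_tcp_rot(): TCP orientation.
- read_ft_force(): force on the tool from outside, world axes, zero at the start.
- read_ft_torque(): the same for the moment, N m.
- read_finger_gap(): finger opening in m.
- read_grasp_force(): force on a finger pad.
Only numpy, scipy, OpenCV 4.12 (cv2) and the standard library are available. Lean on these libraries where they do the work, as an engineer would, in place of code of your own. Each camera call takes 0.05 s, during which the arm holds its last target. There are 200 camera calls.

## Working session

There is one attempt and no reset: what is moved stays moved. The work goes in short steps, each a Python script; the robot and the scene stay as the last script left them, time stands still between calls to the robot, and variables do not carry over. Pictures are saved under pics/ and viewed, at most 10 in all, crops included, and the job is handed in when it is done.

```bash
mkdir -p pics; ls
python3 - <<'E'
from bench import *
import cv2,numpy as np
ims=[]
for c in ("scene","side"):
    im=read_camera(c); cv2.imwrite(f"pics/{c}0.png",im[:,:,::-1]); 
    p=camera_params(c); print(c,np.round(p["K"],1).tolist(),p["dist_coeffs"],np.round(np.linalg.inv(p["camera_from_world"]),3).tolist())
    for n in ["board_center","slice_loop","drainer","sleeve","hook","skimmer_loop","muffin_tray_center","mill_center","pan_center"]:
        print(n,[(np.round(d["at"]).tolist(),round(d["confidence"],2)) for d in tip_of(c,n)])
print(read_time_s(),read_tcp_rot())
E
```

```text
pics
scene [[468.5, 0.0, 321.9], [0.0, 468.5, 208.6], [0.0, 0.0, 1.0]] [-0.0744996  0.         0.         0.         0.       ] [[-0.216, 0.774, -0.595, 1.213], [0.976, 0.177, -0.125, 0.117], [0.008, -0.608, -0.794, 1.027], [0.0, 0.0, 0.0, 1.0]]
board_center [([339.0, 239.0], 0.67), ([451.0, 284.0], 0.57)]
slice_loop [([338.0, 251.0], 0.68)]
drainer [([336.0, 257.0], 0.94)]
sleeve [([454.0, 251.0], 0.81)]
hook []
skimmer_loop [([190.0, 232.0], 0.95), ([201.0, 169.0], 0.91), ([148.0, 173.0], 0.8)]
muffin_tray_center [([338.0, 230.0], 0.91)]
mill_center [([458.0, 211.0], 0.9)]
pan_center [([450.0, 283.0], 0.95)]
side [[508.5, 0.0, 318.1], [0.0, 508.5, 199.9], [0.0, 0.0, 1.0]] [-0.16480847  0.          0.          0.          0.        ] [[0.782, -0.458, 0.423, -0.103], [-0.624, -0.581, 0.523, -0.87], [0.006, -0.673, -0.74, 1.288], [0.0, 0.0, 0.0, 1.0]]
board_center [([309.0, 190.0], 0.69)]
slice_loop [([322.0, 174.0], 0.56)]
drainer [([310.0, 210.0], 0.81)]
sleeve [([244.0, 171.0], 0.77)]
hook [([357.0, 294.0], 0.97)]
skimmer_loop [([372.0, 248.0], 0.89), ([416.0, 277.0], 0.73), ([402.0, 243.0], 0.51)]
muffin_tray_center [([300.0, 205.0], 0.9)]
mill_center [([221.0, 171.0], 0.7)]
pan_center [([269.0, 160.0], 0.92)]
1.0 [1.59686546e-01 9.87167770e-01 7.05043239e-06 8.60510579e-06]
```

View pics/scene0.png

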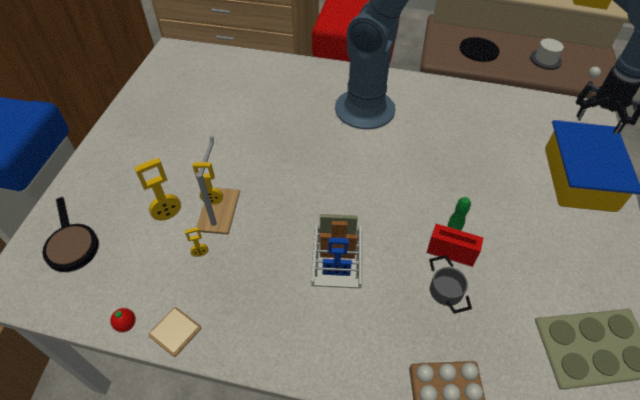

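View pics/side0.png

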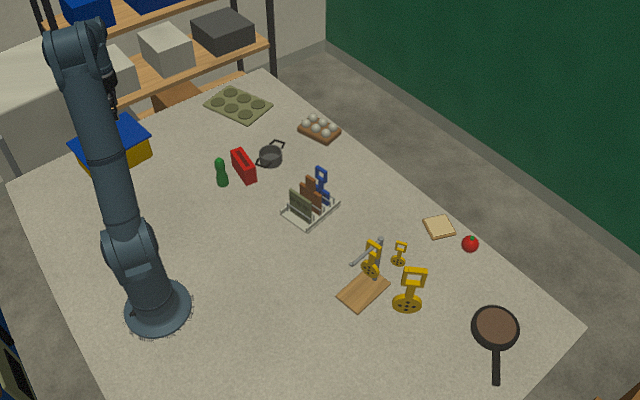

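Scene picture: the drainer is at (336,250), with the muffin tray nearest the robot, the board in the middle (338,235) and the slice farthest (338,255). The sleeve is at (455,245), the mill at (459,212), the pan at (449,285) and the hook stand at (215,200). There are three yellow skimmers: a large one lying or standing at (158,190), a small one at (197,243), and one hanging on the arm at (206,178). The hanging one is the middle-sized. Next I'll triangulate and take an enlarged crop.

```bash
cat > h.py <<'E'
from bench import *
import cv2,numpy as np
from scipy.spatial.transform import Rotation as R
from scipy.optimize import least_squares
def und(p,uv): return cv2.undistortPoints(np.array(uv,float).reshape(-1,1,2),np.array(p["K"]),np.array(p["dist_coeffs"])).reshape(-1,2)
def proj(p,X):
    T=np.array(p["camera_from_world"]); return cv2.projectPoints(np.array(X,float).reshape(-1,1,3),cv2.Rodrigues(T[:3,:3])[0],T[:3,3],np.array(p["K"]),np.array(p["dist_coeffs"]))[0].reshape(-1,2)
def tri(ps,uvs):
    X=cv2.triangulatePoints(*[np.array(p["camera_from_world"])[:3] for p in ps],*[und(p,u).T for p,u in zip(ps,uvs)]); return (X[:3]/X[3]).T
def onplane(p,uv,z):
    W=np.linalg.inv(p["camera_from_world"]); n=und(p,uv); d=np.c_[n,np.ones(len(n))]@W[:3,:3].T; return W[:3,3]+d*((z-W[2,3])/d[:,2])[:,None]
def down(yaw):  # tool z down, tool y (closing) at world angle yaw
    y=np.array([np.cos(yaw),np.sin(yaw),0]); z=np.array([0,0,-1.]); return R.from_matrix(np.c_[np.cross(y,z),y,z]).as_quat()
def tr(M,p): return M[:3,:3]@p+M[:3,3]
E
python3 - <<'E'
from h import *
s,d=camera_params("scene"),camera_params("side")
S={"drainer":(336,257),"sleeve":(454,251),"skim":(201,169),"muf":(338,230),"mill":(458,211),"pan":(450,283),"board":(339,239),"slice":(338,251)}
D={"drainer":(310,210),"sleeve":(244,171),"skim":(372,248),"muf":(300,205),"mill":(221,171),"pan":(269,160),"board":(309,190),"slice":(322,174)}
for k in S: print(k,tri([s,d],[[S[k]],[D[k]]]).round(3), onplane(s,[S[k]],0).round(3))
T=np.linalg.inv(camera_params("wrist")["camera_from_world"]);q=R.from_quat(read_tcp_rot()).as_matrix()
print("cam in tcp",(q.T@T[:3,:3]).round(3).tolist(),(q.T@(T[:3,3]-read_eef_pos())).round(3),camera_params("wrist")["K"],camera_params("wrist")["dist_coeffs"])
a=cv2.imread("pics/scene0.png");b=cv2.imread("pics/side0.png")
c=lambda i,x,y:cv2.resize(i[y:y+100,x:x+133],(400,300),interpolation=3)
cv2.imwrite("pics/crop.png",np.vstack([np.hstack([c(a,130,130),c(a,280,195)]),np.hstack([c(b,315,220),c(b,200,140)])]))
E
```

```text
drainer [[ 0.586  0.024 -0.003]] [[0.587 0.024 0.   ]]
sleeve [[0.509 0.317 0.005]] [[0.502 0.321 0.   ]]
skim [[ 0.532 -0.323  0.191]] [[ 0.379 -0.426  0.   ]]
muf [[0.542 0.019 0.057]] [[0.504 0.013 0.   ]]
mill [[0.419 0.312 0.062]] [[0.367 0.325 0.   ]]
pan [[0.61  0.309 0.009]] [[0.599 0.316 0.   ]]
board [[0.589 0.03  0.088]] [[0.531 0.021 0.   ]]
slice [[0.645 0.036 0.122]] [[0.568 0.026 0.   ]]
cam in tcp [[-0.0, -0.966, -0.259], [1.0, -0.0, 0.001], [-0.001, -0.259, 0.966]] [ 0.066  0.    -0.124] [[303.80855402   0.         321.76424691]
 [  0.         303.80855402 199.71200771]
 [  0.           0.           1.        ]] [-0.04451417  0.          0.          0.          0.        ]
```

View pics/crop.png

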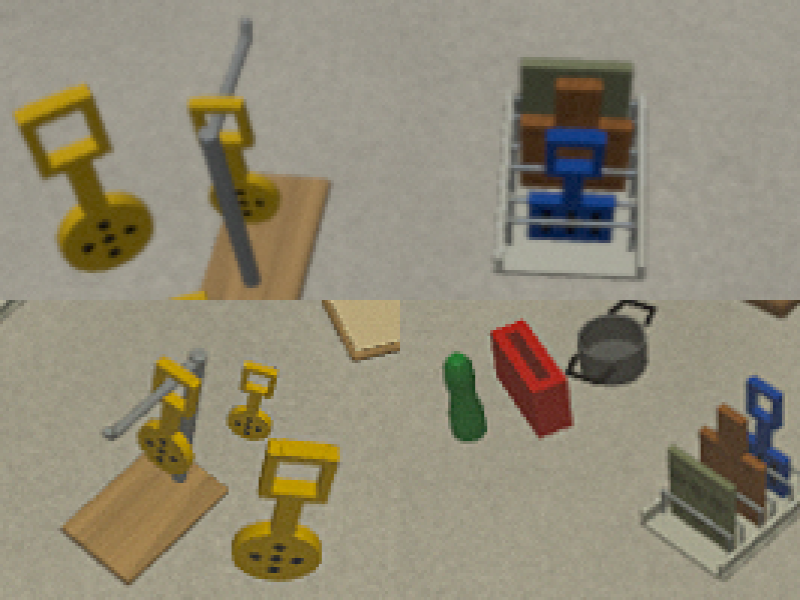

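The crop confirms it: the hanging skimmer at scene (203,172) is the middle-sized one, with the large one at its left and the small one in front. The hook's post is on the far side (world +x) and its tip points toward the robot. The drainer order from the robot outward is muffin tray, board, slice. Next come wrist views of the sleeve, hook and drainer.

Run:
```python
from h import *
import json
for n,pos,yaws in (("sleeve",(.51,.29,.30),(0,np.pi)),("hook",(.55,-.31,.36),(np.pi/2,-np.pi/2)),("drainer",(.60,.0,.36),(0,np.pi))):
    best=None
    for y in yaws:
        q=inverse_kinematics(pos,down(y))
        print(n,y,None if q is None else np.round(q,2))
        if q is not None and (best is None or abs(q[6])<abs(best[1][6])): best=(y,q)
    move_j(best[1]); pause(.15)
    p=camera_params("wrist"); im=read_camera("wrist"); cv2.imwrite(f"pics/w_{n}.png",im[:,:,::-1])
    json.dump({k:np.array(v).tolist() for k,v in p.items()},open(f"w_{n}.json","w"))
    print(n,best[0],read_time_s(),np.round(read_eef_pos(),4))
```

```text
sleeve 0 [-0.99  0.24  0.47  1.72 -0.11  1.22 -0.49]
sleeve 3.141592653589793 [-0.64  0.22  0.07  1.7  -0.02  1.22  2.57]
sleeve 0 2.85 [0.5092 0.2916 0.2997]
hook 1.5707963267948966 [-0.23  0.37  0.89  1.54 -0.29  1.37  2.25]
hook -1.5707963267948966 [-0.31  0.41  1.02  1.54 -0.35  1.39 -0.83]
hook -1.5707963267948966 5.2167 [ 0.5506 -0.3089  0.3598]
drainer 0 [-0.74  0.27  0.82  1.62 -0.2   1.34  0.11]
drainer 3.141592653589793 [-1.06  0.53  1.39  1.63 -0.53  1.43 -2.76]
drainer 0 6.6167 [ 0.6    -0.0022  0.3601]
```

View pics/w_sleeve.png

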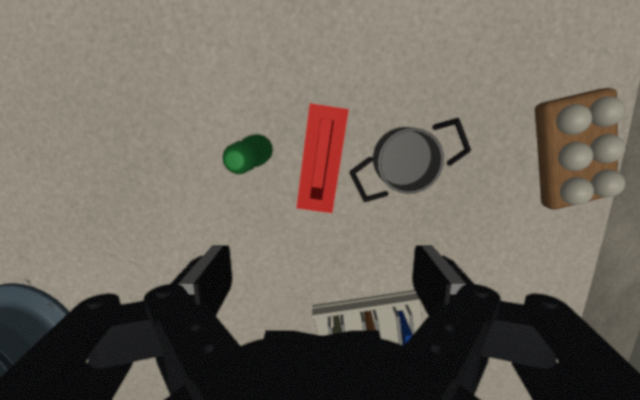

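View pics/w_hook.png

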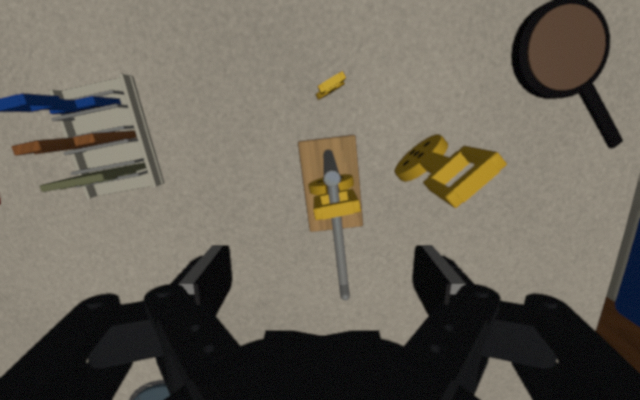

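View pics/w_drainer.png

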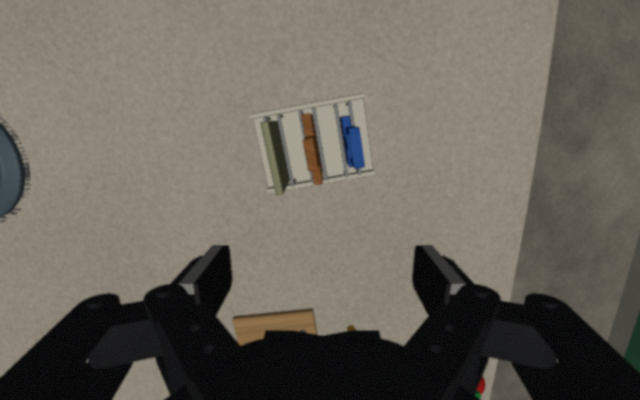

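Wrist views:
- **Sleeve:** top face corners at about (310,104), (348,109), (332,212) and (297,208), with the mill at (240,157) and the pan at (408,158).
- **Hook:** post top at (332,177), tip at (345,297), skimmer loop at (335,205), and foot corners at (299,142), (355,135), (363,227) and (311,231).
- **Drainer:** the muffin tray, board (312,150) and slice (352,143) stand in slots that run at about 10° of yaw.

Next I'll fit silhouettes for the poses.

```bash
cat >> h.py <<'E'
from scipy.optimize import minimize
import json
B=lambda x,y,z0,z1:np.array([[a*x/2,b*y/2,c] for a in(1,-1) for b in(1,-1) for c in(z0,z1)])
SLEEVE=[B(.044,.122,0,.075)]
BOARD=[B(.012,.09,-.0735,.0215),B(.012,.036,.0215,.0735)]   # about centre
SLICE=[B(.012,.07,-.125,-.065),B(.012,.016,-.065,-.025),B(.012,.044,-.025,.025)]
def mask(im,n,roi):
    hsv=cv2.cvtColor(im,cv2.COLOR_RGB2HSV).astype(int); h,s,v=hsv[...,0],hsv[...,1],hsv[...,2]
    m={"red":((h<5)|(h>174))&(s>150),"brown":(h>=4)&(h<14)&(s>110),"blue":(h>105)&(h<125)&(s>140)}[n]
    o=np.zeros(m.shape,np.float32); a,b,c,d=roi; o[b:d,a:c]=m[b:d,a:c]; return o
def render(p,boxes,M):
    K=2; o=np.zeros((400*K,640*K),np.uint8)
    for b in boxes:
        uv=proj(p,b@M[:3,:3].T+M[:3,3]); h=cv2.convexHull(((uv+.5)*K-.5).astype(np.float32))
        cv2.fillConvexPoly(o,np.round(h*256).astype(np.int32),255,shift=8)
    return cv2.resize(o,(640,400),interpolation=cv2.INTER_AREA)/255.
def pose(v,z):
    M=np.eye(4); M[:3,:3]=R.from_euler("ZYX",[v[2],v[4] if len(v)>3 else 0,v[3] if len(v)>3 else 0]).as_matrix(); M[:3,3]=[v[0],v[1],z]; return M
def fit(views,boxes,v0,z,step):
    g=lambda a:cv2.GaussianBlur(a.astype(np.float32),(0,0),1.2)
    T=[(p,g(m)) for p,m in views]
    f=lambda v:sum(((g(render(p,boxes,pose(v,z)))-m)**2).sum() for p,m in T)
    v0=np.array(v0,float); sx=np.vstack([v0]+[v0+np.eye(len(v0))[i]*step[i] for i in range(len(v0))])
    r=minimize(f,v0,method="Nelder-Mead",options=dict(initial_simplex=sx,xatol=1e-5,fatol=1e-3,maxiter=400)); return r.x,r.fun
E
cat > f1.py <<'E'
from h import *
rd=lambda f:cv2.imread(f)[:,:,::-1].copy()
s,d=camera_params("scene"),camera_params("side")
P={n:json.load(open(f"w_{n}.json")) for n in("sleeve","hook","drainer")}
V={"w":(P["sleeve"],mask(rd("pics/w_sleeve.png"),"red",(280,90,360,225))),"sc":(s,mask(rd("pics/scene0.png"),"red",(420,215,490,270))),"sd":(d,mask(rd("pics/side0.png"),"red",(225,140,265,190)))}
for k in("w","sc","sd","all"):
    vs=list(V.values()) if k=="all" else [V[k]]
    print("sleeve",k,[float(a.sum()) for _,a in vs],fit(vs,SLEEVE,[.509,.317,-.15],0,[.01,.01,.1]))
w=P["drainer"]; im=rd("pics/w_drainer.png")
print("board",fit([(w,mask(im,"brown",(295,105,330,190)))],BOARD,[.589,.03,.17],.0815,[.01,.01,.1]))
mb=mask(im,"blue",(335,110,370,175))
print("slice",fit([(w,mb)],SLICE,[.645,.036,.17],.133,[.01,.01,.1]))
print("slice sc+sd+w",fit([(w,mb),(d,mask(rd("pics/side0.png"),"blue",(305,160,340,205)))],SLICE,[.645,.036,.17,0,0],.133,[.01,.01,.1,.03,.03]))
# hook
obj=np.array([[60,0,210],[-64,0,215]])/1e3
foot=lambda:np.array([[75,45,12],[75,-45,12],[-75,-45,12],[-75,45,12]])/1e3
ob={"h":(P["hook"],[(332,177),(345,297)]),"sc":(s,[(199,174),(212,138)]),"sd":(d,[(381,238),(352,264)])}
def e(v,ks,ft):
    M=pose(v,0); r=[]
    for k in ks: r.append((proj(ob[k][0],obj@M[:3,:3].T+M[:3,3])-np.array(ob[k][1])).ravel())
    return np.concatenate(r)
for ks in(("h",),("sc",),("sd",),("h","sc","sd")):
    r=least_squares(e,[.53,-.32,0],args=(ks,0)); print("hook",ks,r.x.round(4),r.fun.round(1))
print("foot",onplane(P["hook"],[(299,142),(355,135),(363,227),(311,231)],.012).round(4).tolist())
print("mill/pan",onplane(P["sleeve"],[(234,160)],.118),onplane(P["sleeve"],[(408,158)],.045))
E
python3 f1.py
```

```text
sleeve w [3859.0] (array([ 0.50767295,  0.31120876, -0.14103993]), np.float64(64.32192993164062))
sleeve sc [1493.0] (array([ 0.50860374,  0.31180372, -0.16144654]), np.float64(28.607311248779297))
sleeve sd [481.0] (array([ 0.50884068,  0.31053013, -0.20901407]), np.float64(45.6571159362793))
sleeve all [3859.0, 1493.0, 481.0] (array([ 0.50774691,  0.31151212, -0.1422596 ]), np.float64(152.59463500976562))
board (array([0.59346466, 0.01990354, 0.0109674 ]), np.float64(413.2676086425781))
slice (array([0.63676009, 0.03240688, 0.21174501]), np.float64(99.75397491455078))
slice sc+sd+w (array([ 0.63553761,  0.03350099,  0.17824663,  0.01681132, -0.03616691]), np.float64(342.1595153808594))
hook ('h',) [ 0.5052 -0.3243  0.1175] [-0.1 -0.7  0.1  0.9]
hook ('sc',) [ 0.5089 -0.3186  0.1058] [-0.1  1.2  0.1 -1.4]
hook ('sd',) [ 0.5031 -0.3297  0.1533] [ 0.3 -0.4 -0.2  0.3]
hook ('h', 'sc', 'sd') [ 0.5053 -0.3242  0.1202] [-0.3 -0.8  0.2  0.8 -1.4 -0.3 -1.8 -2.7  0.  -1.6 -1.6 -1.9]
foot [[0.5809, -0.2728, 0.012], [0.5917, -0.3583, 0.012], [0.4432, -0.376, 0.012], [0.4359, -0.2903, 0.012]]
mill/pan [[0.41986243 0.31715796 0.118     ]] [[0.61618629 0.31075468 0.045     ]]
```

```bash
cat > f2.py <<'E'
from h import *
rd=lambda f:cv2.imread(f)[:,:,::-1].copy()
w=json.load(open("w_d2.json")); im=rd("pics/w_d2.png")
hsv=cv2.cvtColor(im,cv2.COLOR_RGB2HSV)
b0=proj(w,[[.587,.0235,.12]])[0].astype(int); print(b0)
roi=(b0[0]-40,0,b0[0]+40,260)
mb=mask(im,"brown",roi); ms=mask(im,"blue",(b0[0],0,b0[0]+140,260)); print(mb.sum(),ms.sum())
vb,fb=fit([(w,mb)],BOARD,[.587,.0235,.18,0,0],.0815,[.008,.008,.1,.03,.03]); print("board",vb.round(4),fb)
vs,fs=fit([(w,ms)],SLICE,[.636,.033,.18,0,0],.133,[.008,.008,.1,.03,.03]); print("slice",vs.round(4),fs)
o=im[:,:,::-1].copy()
for m,c in((mb,(0,255,255)),(ms,(0,255,255)),(render(w,BOARD,pose(vb,.0815))>.5,(0,255,0)),(render(w,SLICE,pose(vs,.133))>.5,(0,0,255))):
    cv2.drawContours(o,cv2.findContours(m.astype(np.uint8),0,1)[0],-1,c,1)
x=max(b0[0]-130,0);y=max(b0[1]-110,0);cv2.imwrite("pics/d2crop.png",cv2.resize(o[y:y+200,x:x+266],(798,600),interpolation=0))
E
python3 - <<'E'
from h import *
print(np.round(read_eef_pos(),4))
q=inverse_kinematics((.59,-.02,.27),down(.19)); move_j(q); pause(.3)
p=camera_params("wrist"); im=read_camera("wrist"); cv2.imwrite("pics/w_d2.png",im[:,:,::-1])
json.dump({k:np.array(v).tolist() for k,v in p.items()},open("w_d2.json","w"))
print(np.round(q,2),np.round(read_eef_pos(),4),R.from_quat(read_tcp_rot()).as_matrix()[:,1].round(4),read_time_s())
E
python3 f2.py
```

```text
[ 0.6    -0.0022  0.3601]
[-0.68  0.31  0.78  1.75 -0.24  1.17  0.36] [ 0.5911 -0.0196  0.2715] [0.9819 0.1894 0.0029] 7.425
[325 144]
375.0 1904.0
board [ 0.5879  0.0256  0.1901  0.0078 -0.0066] 696.343505859375
slice [ 0.6368  0.0327  0.188  -0.0054 -0.048 ] 89.66413879394531
```

View pics/d2crop.png

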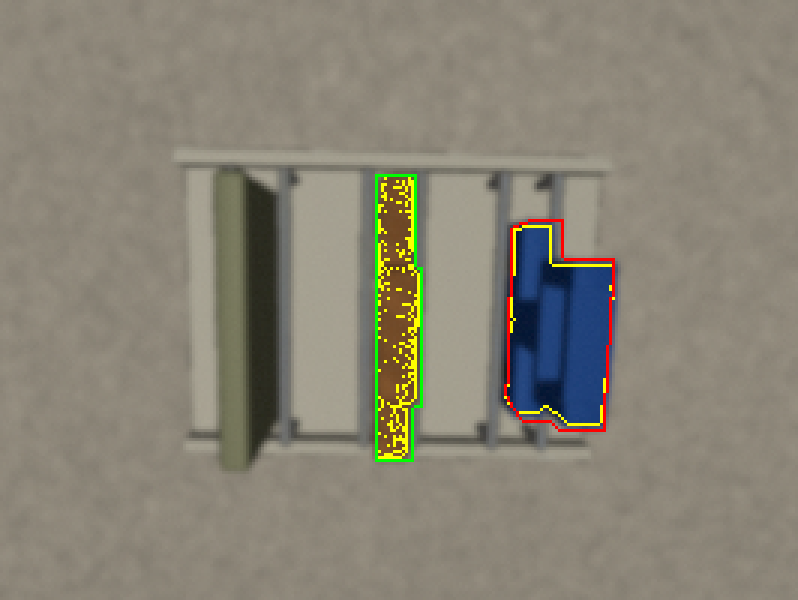

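The fits overlay well: the board outline is at crop (397,315) and the slice at (560,325). Now I'll grasp the board by its handle, across the thickness.

```bash
cat >> h.py <<'E'
def go(pos,q,speed=.15,n=1):
    pos=np.array(pos,float); movel(pos,q,speed); off=np.zeros(3)
    for _ in range(n):
        pause(.12); e=pos-np.array(read_eef_pos())
        if np.abs(e).max()<4e-4: break
        off+=e; movel(pos+off,q,.05)
    return np.array(read_eef_pos())-pos
E
sed -i 's/(h<14)&(s>110)/(h<19)\&(s>100)/' h.py
python3 - <<'E'
from h import *
q=down(.19); c=np.array([.588,.0256])
move_gripper(.036,60)
print(go((*c,.19),q,.2)); print(go((*c,.130),q,.12,2).round(4))
print(read_ft_force().round(2))
move_gripper(0.0,70); print(read_finger_gap(),read_grasp_force(),read_ft_force().round(2),np.round(read_eef_pos(),4))
movel((*c,.245),q,.15); pause(.1)
print(read_finger_gap(),np.round(read_eef_pos(),4),read_ft_force().round(2),read_time_s())
E
```

```text
[-0.00113902  0.00132822 -0.00123369]
[0.0009 0.0003 0.0008]
[-1.34  2.13 11.28]
0.011165851860230093 67.78536558151245 [-1.82  1.56 16.41] [0.5886 0.0256 0.1316]
0.01125450028444983 [0.5868 0.0256 0.2433] [-0.46 -0.43 -0.57] 11.6667
```

Run:
```python
from h import *
q0=down(.19); q=down(-.142)
movel((.588,.0256,.285),q0,.2)
movel((.5078,.3113,.25),q,.25)
print(go((.5078,.3113,.222),q,.1,2).round(4),read_time_s(), read_finger_gap())
e=np.array(read_eef_pos()); zb=e[2]-.1316+.0815
a=R.from_quat(read_tcp_rot()).as_matrix(); print("y axis",a[:,1].round(4),"z",a[:,2].round(4))
r={}
for c,roi in(("scene",(400,130,520,300)),("side",(180,80,300,230))):
    im=read_camera(c); p=camera_params(c); cv2.imwrite(f"pics/hov_{c}.png",im[:,:,::-1]); r[c]=(p,mask(im,"brown",roi),mask(im,"red",roi))
for c in r:
    for cc in ([c],) : 
        print(c,r[c][1].sum(),r[c][2].sum())
        print(" board",fit([(r[c][0],r[c][1])],BOARD,[*e[:2],-.142],zb,[.006,.006,.05]))
        print(" sleeve",fit([(r[c][0],r[c][2])],SLEEVE,[.5078,.3113,-.142],0,[.006,.006,.05]))
pw=camera_params("wrist"); im=read_camera("wrist"); cv2.imwrite("pics/hov_wrist.png",im[:,:,::-1])
t=[cv2.resize(cv2.imread("pics/hov_scene.png")[130:300,400:520],(400,566),interpolation=3),cv2.resize(cv2.imread("pics/hov_wrist.png"),(400,250))]
t[1]=np.vstack([t[1],cv2.resize(cv2.imread("pics/hov_side.png")[90:210,190:310],(400,316),interpolation=3)])
cv2.imwrite("pics/hov.png",np.hstack(t))
```

```text
[ 0.0001 -0.0002 -0.0001] 14.525 0.010906121064095473
y axis [ 9.899e-01 -1.417e-01  2.000e-04] z [ 2.e-04  0.e+00 -1.e+00]
scene 1142.0 1409.0
 board (array([ 0.51154239,  0.3101817 , -0.15495333]), np.float64(232.08493041992188))
 sleeve (array([ 0.51069916,  0.31220773, -0.16168928]), np.float64(81.12924194335938))
side 957.0 419.0
 board (array([ 0.50027378,  0.29202454, -0.24548513]), np.float64(459.04144287109375))
 sleeve (array([ 0.50620055,  0.30856183, -0.18118796]), np.float64(112.35865020751953))
```

View pics/hov.png

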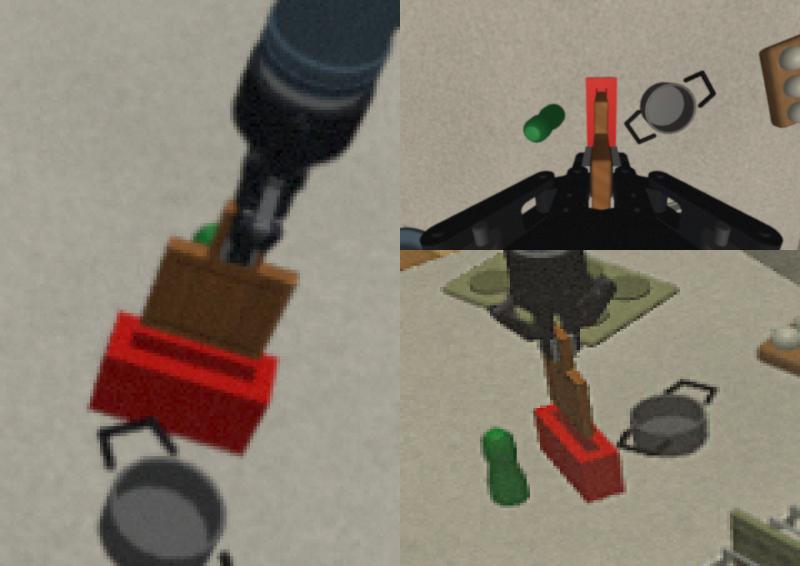

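The hover pictures show the board lined up over the slot in all three views. I'll make a guarded descent with force checks.

```bash
cat > ins.py <<'E'
from h import *
import sys
q=down(-.142)
def descend(x,y,z0,z1,lim,step=.003):
    z=z0
    while z>z1:
        z=max(z-step,z1); movel((x,y,z),None if False else q,.06)
        f=read_ft_force()
        if f[2]-f0[2]>lim: return z,f-f0
    return z,read_ft_force()-f0
pause(.1); f0=read_ft_force(); e=np.array(read_eef_pos())
cx,cy=.5078,.3113; ux=np.array([np.cos(-.142),np.sin(-.142)]); uy=np.array([-ux[1],ux[0]])
for dx,dy in((0,0),(0,.0015),(0,-.0015),(.001,0),(-.001,0),(0,.003)):
    x,y=np.array([cx,cy])+ux*dx+uy*dy
    movel((x,y,.2035),q,.08)
    z,f=descend(x,y,.2035,.190,8); print((dx,dy),z,f.round(1),np.round(read_eef_pos(),4),read_time_s())
    if z<=.1901: break
    movel((x,y,.2035),q,.08)
E
python3 ins.py
```

```text
(0, 0) 0.19 [-0.2 -0.   0.8] [0.5077 0.3112 0.1899] 16.4
```

Run:
```python
from h import *
q=down(-.142); x,y=.5078,.3113; f0=read_ft_force()
for z in (.175,.16,.148,.142,.138,.136,.1345,.133,.1315,.130):
    movel((x,y,z),q,.08); f=read_ft_force()-f0
    print(z,f.round(1),np.round(read_eef_pos(),4))
    if f[2]>12: break
print(read_time_s())
```

```text
0.175 [ 1.5  0.2 -0.8] [0.5075 0.3108 0.174 ]
0.16 [-0.3  0.6 -0.8] [0.5075 0.3108 0.1591]
0.148 [0.8 0.6 0.3] [0.5075 0.311  0.1472]
0.142 [ 0.4 -0.6  0.1] [0.5075 0.3111 0.1416]
0.138 [ 0.  -0.6 -0.1] [0.5076 0.3112 0.1377]
0.136 [-0.  -0.5 -0.5] [0.5076 0.3113 0.1359]
0.1345 [-0.1  1.5  0.2] [0.5076 0.3113 0.1344]
0.133 [-0.5 -1.1  5. ] [0.5082 0.3115 0.1338]
0.1315 [-3.9 -2.8 13.2] [0.5085 0.3115 0.1338]
18.8667
```

The board bottomed out at the expected height. I'll release it, verify, and fetch the slice.

Run:
```python
from h import *
q=down(-.142)
movel((.5078,.3113,.1338),q,.05); move_gripper(.036,60); movel((.5078,.3113,.25),q,.25)
qs=down(.188-np.pi/2); c=np.array([.6368,.0327])
im=read_camera("scene"); p=camera_params("scene"); m=mask(im,"brown",(400,180,520,300))
print("board z check",[(z,fit([(p,m)],BOARD,[.5078,.3113,-.142],z,[.004,.004,.03])[1].round(1)) for z in(.0785,.0835,.0885,.0935)])
move_gripper(.066,30)
move_ptp((*c,.24),qs); print(read_time_s(),np.round(read_eef_pos(),4))
pause(.2); w=camera_params("wrist"); im=read_camera("wrist"); cv2.imwrite("pics/w_s.png",im[:,:,::-1])
print(go((*c,.19),qs,.15,2).round(4)); print(go((*c,.134),qs,.12,2).round(4),read_ft_force().round(1))
move_gripper(.0,30); print(read_finger_gap(),read_grasp_force(),np.round(read_eef_pos(),4),read_ft_force().round(1))
movel((*c,.20),qs,.12); pause(.1); print(read_finger_gap(),read_grasp_force(),np.round(read_eef_pos(),4),read_ft_force().round(1),read_time_s())
```

```text
board z check [(0.0785, np.float64(460.4)), (0.0835, np.float64(468.6)), (0.0885, np.float64(476.4)), (0.0935, np.float64(486.3))]
21.7167 [0.6367 0.0354 0.2396]
[ 0.     -0.0001 -0.0002]
[ 0.     -0.0001 -0.0001] [-0.2 -0.1 -0.5]
0.043466586535932536 31.335843801498413 [0.6367 0.0325 0.1338] [-0.5 -0.4 -0.2]
0.04352568335190692 31.295984387397766 [0.6359 0.033  0.1987] [-0.8 -0.4  0.1] 25.65
```

```bash
cat >> h.py <<'E'
HO=np.array([.510,-.3243]); HY=.12
def hk(x,y,z): return (*(HO+np.array([np.cos(HY)*x-np.sin(HY)*y,np.sin(HY)*x+np.cos(HY)*y])),z)
QH=down(HY-np.pi/2)
E
python3 - <<'E'
from h import *
c=(.6368,.0327); movel((*c,.345),down(.188-np.pi/2),.25)
movel(hk(-.115,0,.345),QH,.25)
movel(hk(-.115,0,.206),QH,.15); print(go(hk(-.105,0,.206),QH,.1,2).round(4),read_time_s(),read_finger_gap())
t=[]
for n in("scene","side"):
    im=read_camera(n)[:,:,::-1].copy(); p=camera_params(n); cv2.imwrite(f"pics/pre_{n}.png",im)
    u=[proj(p,[hk(x,0,z)])[0] for x,z in((-.064,.215),(.06,.21),(-.105,.205))]; print(n,np.round(u,1).tolist())
    cx,cy=u[0].astype(int); o=cv2.resize(im[cy-60:cy+60,cx-40:cx+40],(400,600),interpolation=3)
    for a in u: cv2.circle(o,tuple(int(v) for v in (a-[cx-40,cy-60]+.5)*5),3,(255,0,255),-1)
    t.append(o)
cv2.imwrite("pics/pre.png",np.hstack(t))
E
```

```text
[ 0.0002 -0.0001  0.0004] 29.7417 0.04359404947154627
scene [[209.4, 136.6], [196.8, 175.2], [214.1, 128.3]]
side [[351.8, 261.1], [382.3, 235.5], [340.8, 272.7]]
```

View pics/pre.png

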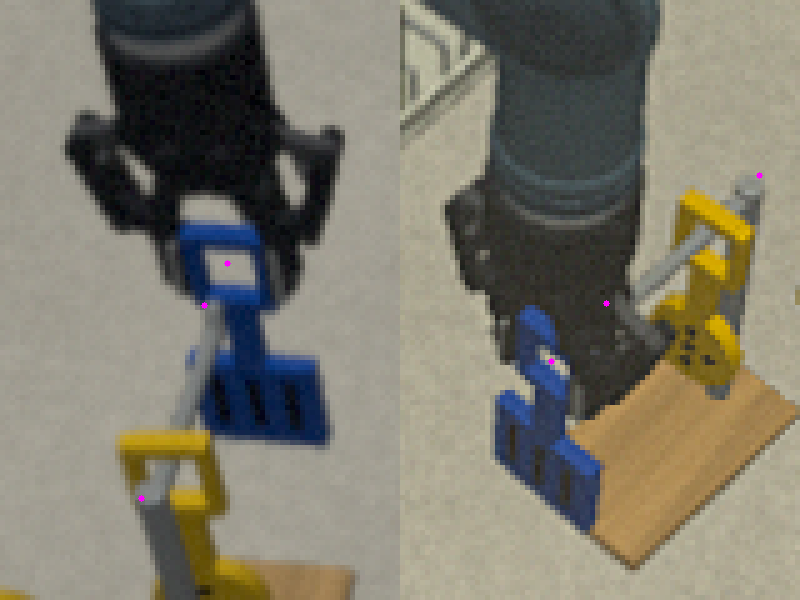

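The scene crop shows the hook tip about 2.5 px to the right of my prediction, roughly 3–5 mm in +y. The held hole is at (228,262), where the model puts it. I'll shift +3.5 mm and slide on with a force guard.

```bash
sed -i 's/-.3243\]); HY/-.3208]); HY/' h.py
python3 - <<'E'
from h import *
print(go(hk(-.105,0,.206),QH,.1,2).round(4)); f0=read_ft_force(); ok=True
for x in np.arange(-.095,-.0249,.01):
    movel(hk(x,0,.206),QH,.08); f=read_ft_force()-f0
    print(round(x,3),f.round(1),np.round(np.array(read_eef_pos())-hk(x,0,.206),4))
    if np.linalg.norm(f)>6: ok=False;break
print(ok,read_time_s())
t=[]
for n in("scene","side"):
    im=read_camera(n)[:,:,::-1].copy(); cv2.imwrite(f"pics/on_{n}.png",im); 
    print(n,[(np.round(d["at"]).tolist(),round(d["confidence"],2)) for d in tip_of(n,"slice_loop")],proj(camera_params(n),[np.array(read_eef_pos())]).round(1))
E
```

```text
[-0.      0.0001 -0.    ]
-0.095 [-0.1  0.5 -1. ] [0.0011 0.0002 0.0001]
-0.085 [-1.   0.7 -1.7] [ 0.0008  0.0002 -0.    ]
-0.075 [ 0.5 -0.  -1.1] [0.0008 0.0002 0.    ]
-0.065 [-0.8  0.8 -1.1] [0.0009 0.0003 0.    ]
-0.055 [ 0.2  0.  -1.4] [0.0008 0.0003 0.    ]
-0.045 [-0.7  0.7 -1.1] [ 0.0008  0.0003 -0.    ]
-0.035 [-0.2 -0.5 -1.3] [ 0.0008  0.0003 -0.    ]
-0.025 [-0.5 -0.  -0.9] [ 0.0008  0.0004 -0.    ]
True 32.4083
scene [([205.0, 152.0], 0.92)] [[207.5 150.6]]
side [([362.0, 250.0], 0.7)] [[360.6 253.8]]
```

Run:
```python
from h import *
f0=read_ft_force(); z=.206
for z in (.198,.194,.192,.1905,.189,.188,.187,.186,.185,.184):
    movel(hk(-.025,0,z),QH,.05); pause(.05); f=read_ft_force()-f0; print(z,f.round(1),np.round(read_eef_pos()[2],4))
    if f[2]>2.5: break
if f[2]>2.5:
    move_gripper(.066,20); pause(.2); movel(hk(-.025,0,.31),QH,.12); movel(hk(-.1,.06,.36),QH,.25)
    pause(1)
    t=[]
    for n,(a,b) in(("scene",(165,125)),("side",(325,225))):
        im=read_camera(n)[:,:,::-1].copy(); cv2.imwrite(f"pics/end_{n}.png",im)
        t.append(cv2.resize(im[b:b+100,a:a+90],(400,444),interpolation=3) if n=="scene" else cv2.resize(im[b-100:b,a-150:a-60],(400,444),interpolation=3)); 
        if n=="side": t.append(cv2.resize(im[b:b+100,a:a+90],(400,444),interpolation=3))
        else: t.append(cv2.resize(im[180:300,300:500],(400,240),interpolation=3))
    t=[cv2.resize(x,(400,300)) for x in t]
    cv2.imwrite("pics/end.png",np.vstack([np.hstack(t[:2]),np.hstack(t[2:])]))
print(read_time_s())
```

```text
0.198 [ 0.1 -0.1  0.9] 0.1976
0.194 [-0.1 -0.1  0.4] 0.1939
0.192 [ 0.6  0.4 -0.1] 0.1919
0.1905 [-0.5  0.8  0.2] 0.1905
0.189 [ 0.1 -0.  -0.5] 0.1889
0.188 [-0.5  1.6  5. ] 0.1885
38.4333
```

View pics/end.png

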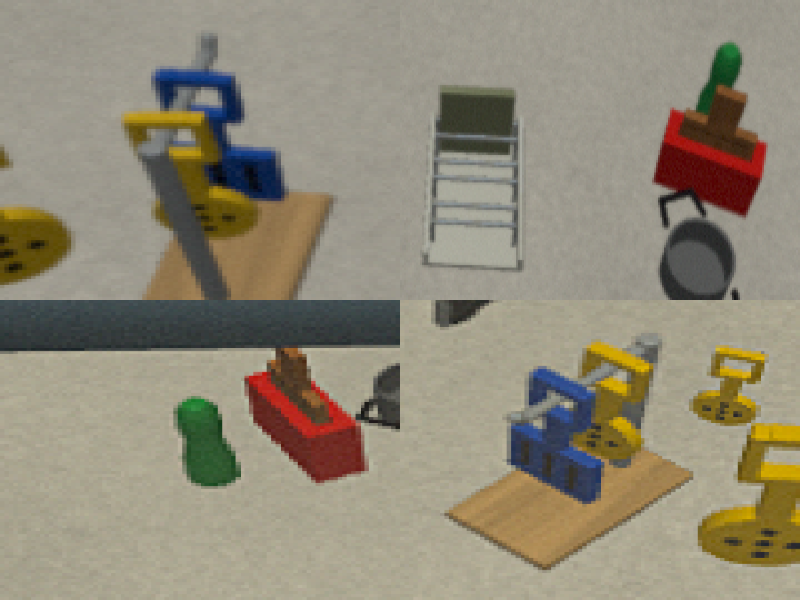

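The slice hangs on the arm at crop (565,395), next to the skimmer. The board sits home in the sleeve, and the tray, mill and pan look unmoved. I'll let any swing die out, check that it's still, and hand in.

Run:
```python
from h import *
pause(4); m=[]
for _ in range(4): m.append(cv2.GaussianBlur(read_camera("side")[225:325,325:400],(0,0),1.5).astype(float)); pause(.3)
print([np.abs(a-m[0]).max().round(1) for a in m]); print(read_time_s(),sign_off())
```

```text
[np.float64(0.0), np.float64(5.0), np.float64(3.0), np.float64(4.0)]
the job is handed in; nothing more can be done
43.8333 None
```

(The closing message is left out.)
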